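Load the jar crate and hold its index plunger out

TASK

Stand the two small jars upright on the floor of the low crate in the dock, one to a cell (any cells), setting them down gently rather than dropping them. Only then grip the round knob of the spring plunger that locks the crate, pull it straight up as far as it goes, and finish while still holding it up there, so that I can slide the crate out; leave the crate in the dock and do not disturb the cup, the tweezers or the battery.

Things in the scene. Friction and masses are not known exactly. Their poses are not given: they have to be found in the camera images.
- jar_a: small jar with ribbed green screw lid and pale label, 34 mm diameter, 38 mm high, about 0.05 kg, standing on the cloth; origin at the centre of its underside, z up. The lid is its top 12 mm. The same as the other jar; either may go in any cell
- jar_b: the second jar, identical to jar_a; origin at the centre of its underside, z up
- crate: loose low grey crate, 0.4 kg, 56 (x) x 162 (y) x 12 mm, floor and walls 3 mm, about 2 mm play in the dock. Three empty cells in a row along its y, 50 x 50 mm, centres at y = -53, 0, +53 mm. Origin: centre of its underside, z up; cell floors at z = 3 mm. A flat lug 34 mm wide sticks out 45 mm at its +y end (z 6 to 12 mm), with an 11 mm hole at y = 111 mm that holds the plunger's pin
- dock: fixed aluminium plate under the crate, 90 (x) x 255 mm (y -93 to +162), 4 mm thick, open to -x. Origin under the crate's centre at cloth level, z up; cell floors are 7 mm above the cloth. Its grey C-bracket (x -16 to 16, y 92 to 155 mm, top z = 44 mm) reaches over the lug and carries the plunger; on it an 18 mm steel collar up to z = 54 mm
- knob (a point): centre of the plunger's black round knob with grey grooves, 22 mm diameter, 24 mm high, axis vertical, at x = 0, y = 111 mm in the dock frame; 70 mm above the cloth when the pin is seated (knob from 58 to 82 mm), it rises with the plunger
- plunger (a joint): upward travel of the spring plunger: 0 = pin seated through the crate's lug, 0.016 m = fully pulled, at its stop. The 8 mm pin leaves the hole at 0.0075 m. The spring pulls it down with about 7 N when seated, rising to about 13 N fully pulled (350 N/m); it snaps back when let go
- thin_pipe (a point): obstacle: axis, at cloth level, of a fixed vertical pipe 52 mm in diameter at the left edge of the table, floor to far above the robot's hand; go round it on the robot's side (keep back, at smaller x) when coming from the left
- thick_pipe (a point): obstacle: axis, at cloth level, of a fixed vertical pipe 108 mm in diameter at the back left of the table, far taller than the robot's hand
- screw_cup: bystander: small steel cup of screws, 46 mm diameter, 21 mm high; origin at the centre of its underside
- steel_tweezers: bystander: steel tweezers lying flat, 12 x 118 x 8 mm, long along their y; origin at the centre of the underside
- grey_battery: bystander: flat grey phone battery, 56 x 38 x 6 mm; origin at the centre of its underside
Things that resemble listed ones, but are neither listed nor needed, are in the scene too. Leave any red look-alike of the jar_b alone. What is shaped like the jar_a but yellow is not meant.

How it is judged:
On the way, in this order (a step that is already met when the one before it is completed fails the run):
1. both jars stand upright in cells of the crate, let go, the plunger still seated (x of jar_a in the frame of crate between -0.015 and 0.015 m and y of jar_a in the frame of crate between -0.075 and 0.075 m and z of jar_a in the frame of crate between -0.002 and 0.007 m and angle between each of jar_a, jar_b's own z axis and vertical below 0.12 rad and x of jar_b in the frame of crate between -0.015 and 0.015 m and y of jar_b in the frame of crate between -0.075 and 0.075 m and z of jar_b in the frame of crate between -0.002 and 0.007 m and horizontal distance between jar_a and jar_b above 0.036 m and horizontal distance between crate and dock below 0.008 m and angle between the x axis of crate and the x axis of dock, either way round below 0.1 rad and z of crate in the frame of dock below 0.007 m and contact force between the fingers and jar_a below 0.1 N and contact force between the fingers and jar_b below 0.1 N and linear speed of each of jar_a, jar_b, crate below 0.02 m/s and value of joint plunger below 0.004 m), for 0.2 s.
2. the plunger is pulled fully up and held by the fingers (value of joint plunger above 0.0135 m and contact force between the fingers and dock above 2 N), for 0.5 s.
At the end, for the whole second after the job is handed in: Fingers hold the plunger at least 13.5 of its 16 mm up through the last second; both jars stand on the crate floor (tilt under 0.12 rad, underside under 7 mm over the crate's), in own cells, untouched and at rest; the crate is still in the dock (within 8 mm, 0.1 rad) (all of step 2 and x of jar_a in the frame of crate between -0.015 and 0.015 m and y of jar_a in the frame of crate between -0.075 and 0.075 m and z of jar_a in the frame of crate between -0.002 and 0.007 m and angle between each of jar_a, jar_b's own z axis and vertical below 0.12 rad and x of jar_b in the frame of crate between -0.015 and 0.015 m and y of jar_b in the frame of crate between -0.075 and 0.075 m and z of jar_b in the frame of crate between -0.002 and 0.007 m and horizontal distance between jar_a and jar_b above 0.036 m and horizontal distance between crate and dock below 0.008 m and angle between the x axis of crate and the x axis of dock, either way round below 0.1 rad and z of crate in the frame of dock below 0.007 m and contact force between the fingers and jar_a below 0.1 N and contact force between the fingers and jar_b below 0.1 N and linear speed of each of jar_a, jar_b, crate below 0.02 m/s); the arm keeps its last pose, push and grip.
It fails at once if the plunger is lifted (over 6 mm) before both jars stand in the crate (value of joint plunger above 0.006 m and not (x of jar_a in the frame of crate between -0.015 and 0.015 m and y of jar_a in the frame of crate between -0.075 and 0.075 m and z of jar_a in the frame of crate between -0.002 and 0.007 m and angle between each of jar_a, jar_b's own z axis and vertical below 0.12 rad and x of jar_b in the frame of crate between -0.015 and 0.015 m and y of jar_b in the frame of crate between -0.075 and 0.075 m and z of jar_b in the frame of crate between -0.002 and 0.007 m and horizontal distance between jar_a and jar_b above 0.036 m)).
It fails at once if a jar is dropped (falls faster than 0.6 m/s out of the fingers) ((linear speed of jar_a above 0.6 m/s and contact force between the fingers and jar_a below 0.05 N) or (linear speed of jar_b above 0.6 m/s and contact force between the fingers and jar_b below 0.05 N)).
It fails at once if the cup, the tweezers or the battery is moved more than 30 mm (distance of any of screw_cup, steel_tweezers, grey_battery from where it was at the start of the episode above 0.03 m).
It also fails if it takes over 58 s, if anything falls off the work surface, if the arm or the gripper's body presses on something with over 40 N, if the wrist force passes 120 N, or if a joint passes its speed limit or range.

ROBOT

A 6-joint arm with a two-finger parallel gripper is mounted at the origin on a cart in front of the work surface, level with it; the furniture and walls round the work are solid. World frame = base frame: x ahead of the robot, y to its left, z up, the work surface at z = 0. Lengths are in m, angles in rad, forces in N, time in s.
With the tool pointing down it reaches from about 0.35 to 0.85 m from the base axis. Payload 8.1 kg.
Tool frame: the origin (TCP) lies midway between the tips of the shut fingers; the grasp point (between the pads) lies robot.grip_depth behind it (robot.grip_depth is the distance from the TCP to the grasp point, in m); z points along the fingers, y is the line along which they close (so a half turn about z gives the same grasp; the last joint's range is limited). The gripper opens to 93 mm and grips with 3 to 60 N. Pads are 15 mm wide; open, the fingers measure 128 mm over their backs; the gripper's body (75 mm by 188 mm) begins 65 mm behind the grasp point.
Start: joints at [-1.23, 0.13, 1.488, -0, 1.523, -0.085], TCP at [0.248, -0.546, 0.219] pointing down, gripper open.
Joint ranges: [-2.96, 2.96], [-0.89, 2.26], [0.02, 2.5], [-1.34, 4.48], [0, 2.73], [-2.66, 2.66]. Speed limits (rad/s): [2.39, 2.39, 2.79, 3.14, 3.14, 3.14].

INTERFACE

Orientations are given as a rotation vector (axis times angle).
In Python, from plant import robot gives the robot as it stands.
- The arm moves only by the tool carry_out, never from a script. Its argument "rows" is a list of rows, each a list of 6 numbers: the shift along the tool's x, y, z in m, then the turn, a rotation vector about the tool's x, y, z in degrees. A call has 1 to 12 rows; each row is the pose to reach, as a shift and turn from the pose commanded when the call began, along the tool's axes at that moment; what a row does not reach only later rows make up. A row lasts 1/8 s, in which the tool goes at most 62.5 mm and 10.7 degrees, less where a joint would pass 70% of its speed; a pose out of reach is approached as far as the arm can. A call with a gripper value outside its range is refused whole. "jaw" is the closure in counts, from 0 (fully open) to 255 (shut), set as the call begins (left out, the last holds). The fingers move at their own pace and stop on an object; "force" is the grip in N (left out, the last holds). Time passes only in rows, so rows that repeat a pose let the fingers close. It gives the time, the measured TCP pose, the force, the opening and the grip force at its end, in the units of the state.
- robot.read_state(): the state, without advancing time (a new reading comes with each control period).
- robot.read_camera(name): name is "scene" or "top" or "wrist"; returns the picture (420x560x3 uint8, red, green, blue); there is no depth.
- robot.camera_model(name): a dict with "fx", "fy", "cx", "cy" (pixels), "dist" ([k1, k2, p1, p2, k3] as OpenCV has them; the pictures are not rectified), "R" (3x3) and "t" (3): a world point X has camera coordinates R X + t; the wrist camera has in their place "mount" (4x4, takes a point from camera to tool coordinates, whose origin is the TCP and whose axes are the flange's). Camera axes: x right, y down, z forward; pixel columns grow to the right and rows downward; lengths in m; the calibration is good to about 2 mm. A picture is of the moment at which its call begins: read the wrist's pose just before it. camera_model takes no time and is no camera call.
- robot.close_job(): hands the job in; it is judged then, once.
Trained networks look in the newest picture that a camera, given by its name, has taken for a name from the list of things; names that differ only in an ending like _2 or _b are one class to them, and where a whole thing is asked for, a point or a joint stands for the part that bears it (a point fixed in the world has none). Each returns a list of dicts, best first, with "conf" (0 to 1); they miss things now and then, are a little off and sometimes report something else, mostly with a low value. They report only what shows in the picture. A call takes as long as a camera call. They do not tell look-alikes from the thing itself.
- robot.outline_of(camera, target): "pixels" (420x560 bool, what is visible of it) and "pixel" ([column, row] in pixels, amid what is visible of it).
The state is a dict: "t": time; "q": joint angles; "dq": joint speeds; "joint_torque": joint torques, N m; "tool_pos": TCP position; "orientation": TCP orientation; "force": force on the tool from outside, world axes, zero at the start; "wrist_torque": the same for the moment, N m; "opening": finger opening in m; "gripper_force": force on a finger pad.
Only numpy, scipy, OpenCV 4.12 (cv2) and the standard library are available. Lean on these libraries where they do the work, as an engineer would, in place of code of your own. Each camera call takes 0.05 s, during which the arm holds its last target. There are 200 camera calls.

## Working session

There is one attempt and no reset: what is moved stays moved. The work goes in short steps, Python scripts to look and compute and a tool call to move; the robot and the scene stay as the last step left them, time stands still between calls to the robot, and variables do not carry over. Pictures are saved under pics/ and viewed, at most 10 in all, crops included, and the job is handed in when it is done.

Besides the shell and the picture viewer there is one more tool, called after "Emit:" as name([rows], argument=value, ...), one row to a line, values as JSON. carry_out: Moves the arm, as the interface text tells. Its arguments: {"type":"object","properties":{"rows":{"type":"array"},"jaw":{"type":"number"},"force":{"type":"number"}},"required":["rows"]}

```bash
ls; mkdir -p pics; cat > h.py <<'E'
import numpy as np, cv2
from scipy.spatial.transform import Rotation as Ro
from plant import robot
def cam(n, st=None):
    m=robot.camera_model(n); K=np.array([[m['fx'],0,m['cx']],[0,m['fy'],m['cy']],[0,0,1.]])
    if 'mount' in m:
        T=np.eye(4);T[:3,:3]=Ro.from_rotvec(st['orientation']).as_matrix();T[:3,3]=st['tool_pos']
        C=np.linalg.inv(T@np.array(m['mount'])); R,t=C[:3,:3],C[:3,3]
    else: R,t=np.array(m['R']),np.array(m['t'])
    return K,np.array(m['dist'],float),R,t
def ray(c,px,z):
    K,d,R,t=c; u=cv2.undistortPoints(np.array([[px]],float),K,d)[0,0]
    o=-R.T@t; v=R.T@np.array([u[0],u[1],1]); return o+v*(z-o[2])/v[2]
def proj(c,X):
    K,d,R,t=c; return cv2.projectPoints(np.array(X,float).reshape(-1,1,3),cv2.Rodrigues(R)[0],t,K,d)[0][:,0]
def save(img,f,s=1): cv2.imwrite(f,cv2.resize(img[:,:,::-1],None,fx=s,fy=s))
def totool(st,X):
    return Ro.from_rotvec(st['orientation']).as_matrix().T@(np.array(X)-st['tool_pos'])
E
python3 - <<'E'
from h import *
s=robot.read_state(); print(s, robot.grip_depth)
for n in ['top','scene']:
    save(robot.read_camera(n),f'pics/{n}0.png',1.4)
    c=cam(n,s); print(n,'campos',-c[2].T@c[3])
    for t,z in [('jar_a',.019),('crate',.01),('dock',.004),('knob',.07),('screw_cup',.01),('steel_tweezers',.004),('grey_battery',.003),('thin_pipe',0),('thick_pipe',0)]:
        try:
            for o in robot.outline_of(n,t)[:4]:
                print(n,t,round(o['conf'],2),np.round(o['pixel']),ray(c,o['pixel'],z).round(3))
        except Exception as e: print(t,e)
E
```

```text
pics
{'t': 0.0, 'q': array([-1.23040653e+00,  1.31134230e-01,  1.48927189e+00, -1.92500560e-06,
        1.52298704e+00, -8.54084647e-02]), 'dq': array([-0.00153772, -0.00155533, -0.00106569,  0.00091747,  0.00041614,
       -0.0017538 ]), 'joint_torque': array([-1.11659752e-03, -5.59843361e+01, -4.91759527e+01,  7.67990481e-02,
        3.53429513e-02, -1.47545193e-04]), 'tool_pos': array([ 0.24765561, -0.54588742,  0.21760759]), 'orientation': array([-3.06891781e+00, -6.63423968e-01,  3.62386317e-04]), 'force': array([ 0.29885233, -1.00452009,  0.54495832]), 'wrist_torque': array([ 0.00708732, -0.00488362,  0.02369918]), 'gripper_force': 0.0, 'opening': 0.09282297330215686} 0.0188
top campos [ 0.44805173 -0.03134688  0.99470066]
top jar_a 0.68 [293. 164.] [ 0.647 -0.1    0.019]
top jar_a 0.6 [399. 232.] [ 0.474 -0.378  0.019]
top jar_a 0.57 [373. 242.] [ 0.447 -0.309  0.019]
top jar_a 0.45 [346. 243.] [ 0.444 -0.24   0.019]
top crate 0.75 [277. 226.] [ 0.485 -0.062  0.01 ]
top crate 0.19 [261. 268.] [ 0.378 -0.023  0.01 ]
top dock 0.72 [170. 211.] [0.521 0.217 0.004]
top dock 0.62 [2
[... 286 characters left out ...]
ob, plunger, screw_cup, steel_tweezers
scene campos [-0.27936612 -0.4103827   1.02252747]
scene jar_a 0.69 [377. 270.] [ 0.445 -0.307  0.019]
scene jar_a 0.6 [351. 259.] [ 0.45  -0.239  0.019]
scene crate 0.93 [287. 226.] [ 0.483 -0.051  0.01 ]
scene dock 0.56 [258. 223.] [0.463 0.025 0.004]
scene knob 0.62 [246. 200.] [0.473 0.062 0.07 ]
scene screw_cup 0.72 [207. 187.] [0.516 0.211 0.01 ]
scene steel_tweezers 0.53 [263. 260.] [ 0.365 -0.04   0.004]
scene grey_battery 0.68 [383. 310.] [ 0.358 -0.352  0.003]
thin_pipe it knows: crate, dock, grey_battery, jar, knob, plunger, screw_cup, steel_tweezers
thick_pipe it knows: crate, dock, grey_battery, jar, knob, plunger, screw_cup, steel_tweezers
```

View pics/top0.png

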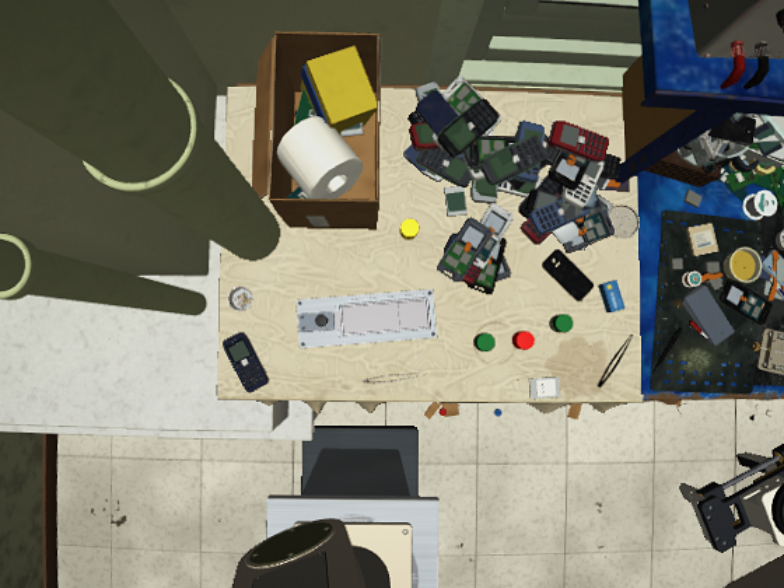

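View pics/scene0.png

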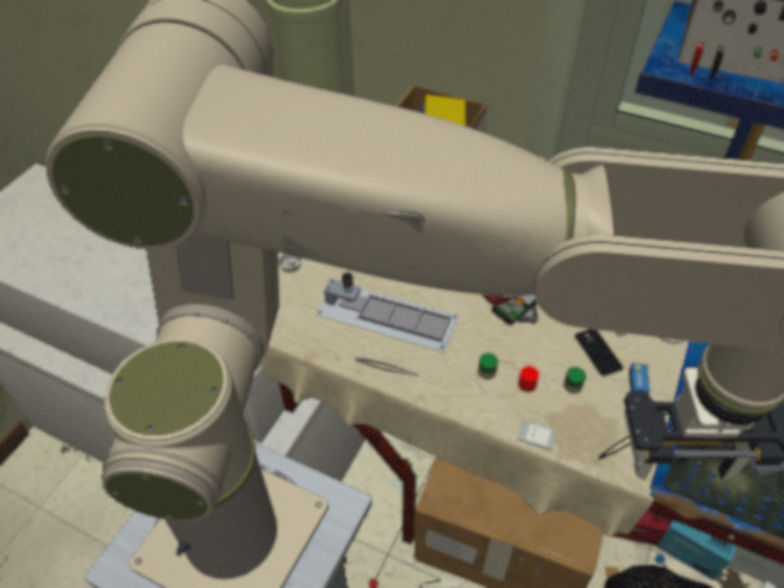

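The top view shows the green jars at about (346,244) and (402,231) in native pixels. The red look-alike is between them at (374,243), the yellow one is at (293,164), and the knob is at (230,229). I'm heading above the right-hand green jar first.

Emit:
carry_out([
  [0.03, -0.006, 0.006, 0, 0, -8],
  [0.07, -0.015, 0.015, 0, 0, -18],
  [0.11, -0.024, 0.024, 0, 0, -28],
  [0.155, -0.034, 0.034, 0, 0, -38],
  [0.2, -0.044, 0.044, 0, 0, -48],
  [0.24, -0.052, 0.052, 0, 0, -58],
  [0.265, -0.058, 0.057, 0, 0, -66],
  [0.275, -0.06, 0.059, 0, 0, -70],
  [0.275, -0.06, 0.059, 0, 0, -70],
  [0.275, -0.06, 0.059, 0, 0, -70],
], jaw=90, force=20)

```text
t: 2.05
tool_pos: [0.4732, -0.3786, 0.1598]
orientation: [2.137, 2.303, -0.0]
force: [1.1, -0.7, 0.5]
opening: 0.0605
gripper_force: 0.0
```

```bash
python3 - <<'E'
from h import *
s=robot.read_state(); print(s['t'],s['tool_pos'],s['orientation'],s['opening'],s['force'],Ro.from_rotvec(s['orientation']).as_matrix().round(3))
save(robot.read_camera('wrist'),'pics/w1.png',1.2)
c=cam('wrist',s); print('campos',-c[2].T@c[3], 'tcp px',proj(c,s['tool_pos']))
for t,z in [('jar_a',.019)]:
    for o in robot.outline_of('wrist',t)[:4]:
        print(o['conf'],o['pixel'],ray(c,o['pixel'],z).round(3), cv2.boundingRect(o['pixels'].astype(np.uint8)))
s=robot.read_state();save(robot.read_camera('top'),'pics/t1.png',1.4)
c=cam('top')
for t,z in [('crate',.016),('dock',.004),('knob',.082),('plunger',.07)]:
    for o in robot.outline_of('top',t)[:2]:
        print(t,o['conf'],o['pixel'],ray(c,o['pixel'],z).round(3))
        r=cv2.minAreaRect(np.argwhere(o['pixels'])[:,::-1].astype(np.float32)); print([ray(c,p,z)[:2].round(4).tolist() for p in cv2.boxPoints(r)])
E
```

```text
2.05 [ 0.47320171 -0.37858872  0.15980858] [ 2.13662689e+00  2.30290843e+00 -4.03584429e-04] 0.06050370551606808 [ 1.0528602  -0.71084778  0.51900542] [[-0.075  0.997 -0.   ]
 [ 0.997  0.075 -0.   ]
 [-0.    -0.    -1.   ]]
campos [ 0.46692117 -0.30637269  0.32534022] tcp px [[278.28976557 257.55321074]]
0.78 [254.6, 117.9] [ 0.447 -0.307  0.019] (233, 98, 40, 40)
0.71 [252.0, 26.2] [ 0.441 -0.233  0.019] (231, 3, 43, 52)
0.69 [284.7, 202.3] [ 0.48  -0.383  0.019] (265, 179, 37, 42)
0.4 [161.5, 162.7] [ 0.364 -0.354  0.019] (140, 131, 43, 58)
crate 0.6 [272.5, 228.8] [ 0.478 -0.051  0.016]
[[0.5059, 0.0397], [0.5227, -0.1335], [0.4666, -0.1386], [0.45, 0.0341]]
crate 0.29 [172.4, 212.6] [0.516 0.206 0.016]
[[0.5357, 0.2287], [0.5362, 0.1899], [0.4977, 0.1889], [0.4972, 0.2276]]
dock 0.75 [240.3, 231.7] [0.47  0.032 0.004]
[[0.5188, 0.1123], [0.5427, -0.1449], [0.4487, -0.1529], [0.4253, 0.103]]
knob 0.64 [231.4, 227.9] [0.477 0.048 0.082]
[[0.4767, 0.0661], [0.49, 0.0532], [0.4771, 0.0399], [0.4638, 0.0528]]
plunger 0.52 [230.0, 227.0] [0.48  0.053 0.07 ]
[[0.4771, 0.0698], [0.4917, 0.0556], [0.4775, 0.0408], [0.4628, 0.055]]
```

View pics/w1.png

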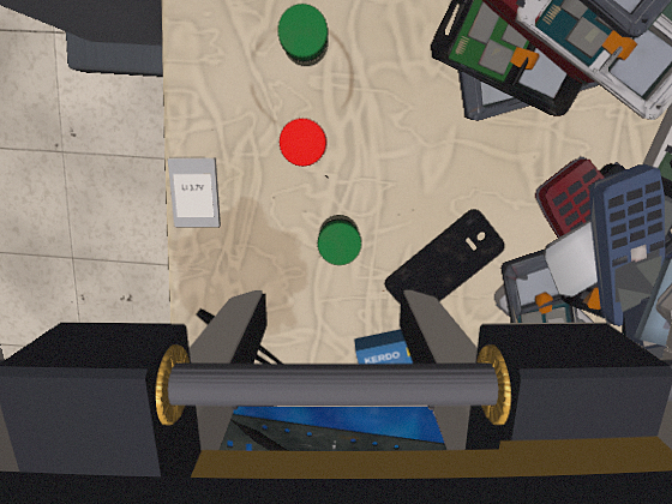

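The wrist view shows green jars at about (283,202) and (252,27) native, with the red one between them at (252,118). I'm lowering over the near green jar for a close check.

Emit:
carry_out([
  [0.001, 0.003, 0.03, 0, 0, 0],
  [0.001, 0.005, 0.07, 0, 0, 0],
  [0.001, 0.005, 0.09, 0, 0, 0],
  [0.001, 0.005, 0.09, 0, 0, 0],
])

```text
t: 2.9
tool_pos: [0.4772, -0.3759, 0.0678]
orientation: [-2.132, -2.302, -0.0]
force: [0.1, 0.3, -0.4]
opening: 0.0603
gripper_force: 0.0
```

```bash
cat > lid.py <<'E'
from h import *
def lids():
    s=robot.read_state(); im=robot.read_camera('wrist'); c=cam('wrist',s)
    hsv=cv2.cvtColor(im,cv2.COLOR_RGB2HSV)
    m=cv2.inRange(hsv,(45,120,70),(85,255,255)); m=cv2.morphologyEx(m,cv2.MORPH_OPEN,np.ones((3,3)))
    n,l,st,ce=cv2.connectedComponentsWithStats(m)
    for i in range(1,n):
        if st[i,4]>300:
            p=ray(c,ce[i],.038); print(st[i],ce[i].round(1),p.round(4),'tool delta',totool(s,p).round(4))
    return im,s
if __name__=='__main__':
    im,s=lids(); print(s['tool_pos']); save(im,'pics/w_%d.png'%(s['t']*1000),1.2)
E
python3 lid.py; ls pics
```

```text
[206   0  53  18 697] [232.5   6.9] [ 0.4429 -0.2476  0.038 ] tool delta [ 0.1304 -0.0243  0.0303]
[428   0  26  30 410] [441.1  13.7] [ 0.555  -0.2414  0.038 ] tool delta [0.128  0.0879 0.03  ]
[ 253  219   51   48 1921] [278.3 242.3] [ 0.4775 -0.3785  0.038 ] tool delta [-0.0027  0.0002  0.0298]
[ 0.47722289 -0.37585914  0.06783087]
scene0.png
t1.png
top0.png
w1.png
w_2900.png
```

Emit:
carry_out([
  [-0.002, 0, 0.02, 0, 0, 0],
  [-0.0025, 0, 0.04, 0, 0, 0],
  [-0.0025, 0, 0.055, 0, 0, 0],
  [-0.0025, 0, 0.055, 0, 0, 0],
])

```text
t: 3.45
tool_pos: [0.4773, -0.3781, 0.0122]
orientation: [-2.132, -2.302, -0.0]
force: [-0.8, 0.5, -0.3]
opening: 0.0603
gripper_force: 0.0
```

Emit:
carry_out([
  [0, 0, 0, 0, 0, 0],
  [0, 0, 0, 0, 0, 0],
  [0, 0, 0, 0, 0, 0],
  [0, 0, 0, 0, 0, 0],
  [0, 0, 0, 0, 0, 0],
  [0, 0, 0, 0, 0, 0],
], jaw=200, force=20)

```text
t: 4.2
tool_pos: [0.479, -0.3797, 0.0154]
orientation: [2.134, 2.304, -0.0]
force: [-0.9, -0.9, 5.7]
opening: 0.0334
gripper_force: 20.0
```

Emit:
carry_out([
  [0, 0, -0.01, 0, 0, 0],
  [0, 0, -0.03, 0, 0, 0],
  [0, 0, -0.06, 0, 0, 0],
  [0.02, 0.003, -0.08, 0, 0, 0],
  [0.06, 0.008, -0.085, 0, 0, 0],
  [0.11, 0.014, -0.085, 0, 0, 0],
  [0.16, 0.021, -0.085, 0, 0, 0],
  [0.21, 0.027, -0.085, 0, 0, 0],
  [0.25, 0.032, -0.085, 0, 0, 0],
  [0.268, 0.035, -0.085, 0, 0, 0],
  [0.268, 0.035, -0.085, 0, 0, 0],
  [0.268, 0.035, -0.085, 0, 0, 0],
])

```text
t: 5.7
tool_pos: [0.4932, -0.1106, 0.1001]
orientation: [2.135, 2.304, -0.0]
force: [-0.2, -0.3, -0.8]
opening: 0.0334
gripper_force: 20.0
```

```bash
python3 - <<'E'
from h import *
s=robot.read_state(); print(s['t'],s['tool_pos'],s['orientation'],s['opening'],s['force'])
im=robot.read_camera('wrist')
c=cam('wrist',s)
D=np.array([.4871,-.0555]); ax=np.array([.9957,.0925]); ay=np.array([-.0925,.9957])
def w(x,y,z): return [*(D+x*ax+y*ay),z]
for y in (-.0795,-.0265,.0265,.0795):
    P=[w(a*.028,y,.016) for a in (-1,1)]; p=proj(c,P).round().astype(int)
    cv2.line(im,p[0].tolist(),p[1].tolist(),(255,0,0),1)
for p in proj(c,[w(0,.111,.082),w(-.028,-.081,.016),w(.028,-.081,.016)]): cv2.circle(im,tuple(int(v) for v in p),3,(0,0,255),-1)
for o in robot.outline_of('wrist','crate')[:2]:
    r=cv2.minAreaRect(np.argwhere(o['pixels'])[:,::-1].astype(np.float32)); print(o['conf'],[ray(c,p,.016)[:2].round(4).tolist() for p in cv2.boxPoints(r)])
for o in robot.outline_of('wrist','knob')[:2]: print(o['conf'],ray(c,o['pixel'],.078).round(4))
save(im,'pics/w2.png',1.4)
E
```

```text
5.7 [ 0.4932005  -0.11061023  0.10006205] [ 2.13464989e+00  2.30377741e+00 -3.25930843e-04] 0.03342780056689432 [-0.15309415 -0.34572301 -0.75652402]
0.87 [[0.4503, 0.0371], [0.5042, 0.0412], [0.5218, -0.1336], [0.4577, -0.1385]]
```

View pics/w2.png

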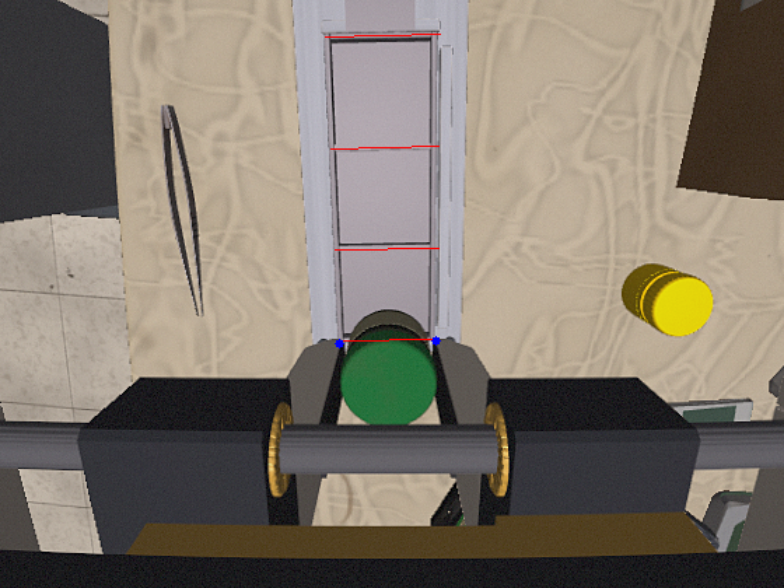

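The view shows the green lid between the fingers at (277,268) native. My model grid lies on the crate's walls to within about 2 mm, so I'm lowering into the end cell.

Emit:
carry_out([
  [0.002, -0.001, 0.02, 0, 0, 0],
  [0.004, -0.001, 0.05, 0, 0, 0],
  [0.004, -0.001, 0.066, 0, 0, 0],
  [0.004, -0.001, 0.072, 0, 0, 0],
  [0.004, -0.001, 0.074, 0, 0, 0],
  [0.004, -0.001, 0.074, 0, 0, 0],
  [0.004, -0.001, 0.074, 0, 0, 0],
])

```text
t: 6.72
tool_pos: [0.4924, -0.1057, 0.0265]
orientation: [2.134, 2.304, 0.001]
force: [-0.7, -0.1, -1.3]
opening: 0.0336
gripper_force: 20.0
```

Emit:
carry_out([
  [0, 0, 0.001, 0, 0, 0],
  [0, 0, 0.002, 0, 0, 0],
  [0, 0, 0.003, 0, 0, 0],
  [0, 0, 0.003, 0, 0, 0],
])

```text
t: 7.22
tool_pos: [0.4915, -0.1054, 0.0225]
orientation: [-2.134, -2.305, 0.0]
force: [-0.3, -0.5, -2.0]
opening: 0.0336
gripper_force: 20.0
```

Emit:
carry_out([
  [0, 0, 0.001, 0, 0, 0],
  [0, 0, 0.002, 0, 0, 0],
  [0, 0, 0.002, 0, 0, 0],
  [0, 0, 0.002, 0, 0, 0],
])

```text
t: 7.72
tool_pos: [0.4918, -0.1055, 0.0223]
orientation: [-2.134, -2.305, 0.0]
force: [-8.9, 2.9, 17.8]
opening: 0.0331
gripper_force: 20.0
```

Emit:
carry_out([
  [0, 0, -0.001, 0, 0, 0],
  [0, 0, -0.0015, 0, 0, 0],
  [0, 0, -0.0015, 0, 0, 0],
])

```text
t: 8.1
tool_pos: [0.4918, -0.1055, 0.0224]
orientation: [2.134, 2.305, 0.0]
force: [-2.2, -0.1, 5.1]
opening: 0.0332
gripper_force: 20.0
```

Emit:
carry_out([
  [0, 0, 0, 0, 0, 0],
  [0, 0, 0, 0, 0, 0],
  [0, 0, 0, 0, 0, 0],
  [0, 0, 0, 0, 0, 0],
  [0, 0, -0.005, 0, 0, 0],
  [0, 0, -0.02, 0, 0, 0],
  [0, 0, -0.05, 0, 0, 0],
  [-0.001, 0.001, -0.09, 0, 0, 0],
  [-0.01, 0, -0.11, 0, 0, 0],
  [-0.05, -0.02, -0.12, 0, 0, 0],
  [-0.05, -0.02, -0.12, 0, 0, 0],
], jaw=95)

```text
t: 9.48
tool_pos: [0.4759, -0.1593, 0.1447]
orientation: [2.135, 2.299, 0.001]
force: [-0.1, -0.4, -1.2]
opening: 0.0585
gripper_force: 0.0
```

```bash
python3 lid.py; python3 - <<'E'
from h import *
s=robot.read_state();print(s['tool_pos'],s['t']); save(robot.read_camera('wrist'),'pics/w3.png',1.2)
E
```

```text
[ 282  123   40   41 1307] [301.4 143. ] [ 0.4915 -0.105   0.038 ] tool delta [0.0532 0.0192 0.1067]
[219 267  33  31 810] [234.9 282.5] [ 0.4429 -0.2334  0.038 ] tool delta [-0.0712 -0.0388  0.1068]
[ 0.47594789 -0.15927264  0.14472799]
[ 0.47591882 -0.15793825  0.14379447] 9.525
```

View pics/w3.png

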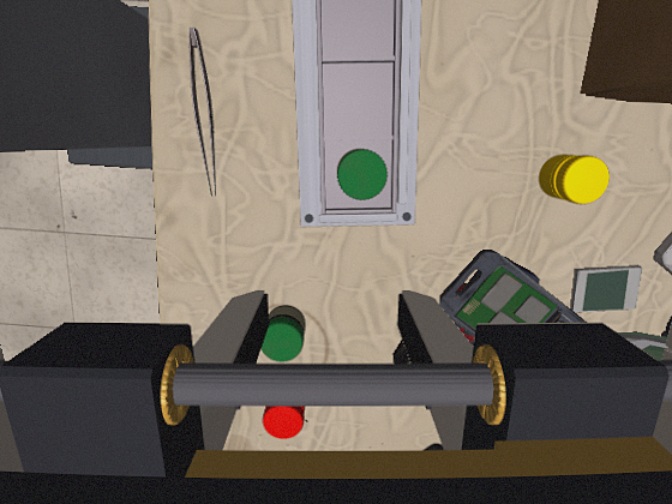

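The first jar stands in the end cell, its lid at (301,143) native. The second green lid is at (235,282), in front of the red one. I'm going to the second jar.

Emit:
carry_out([
  [-0.025, -0.013, 0, 0, 0, 0],
  [-0.06, -0.03, 0, 0, 0, 0],
  [-0.076, -0.039, 0.02, 0, 0, 0],
  [-0.076, -0.039, 0.05, 0, 0, 0],
  [-0.076, -0.039, 0.076, 0, 0, 0],
  [-0.076, -0.039, 0.076, 0, 0, 0],
  [-0.076, -0.039, 0.076, 0, 0, 0],
], jaw=90)

```text
t: 10.45
tool_pos: [0.4432, -0.2353, 0.0671]
orientation: [2.133, 2.305, 0.0]
force: [-0.1, -0.4, 0.4]
opening: 0.0602
gripper_force: 0.0
```

```bash
python3 lid.py
```

```text
[ 359    0   62   48 2496] [389.1  20.6] [ 0.4929 -0.1074  0.038 ] tool delta [0.1237 0.0595 0.0291]
[ 251  214   51   48 1953] [275.6 237.3] [ 0.4416 -0.2346  0.038 ] tool delta [ 0.0009 -0.0015  0.0291]
[ 0.44316597 -0.23534113  0.06705448]
```

Emit:
carry_out([
  [0.001, -0.0015, 0.02, 0, 0, 0],
  [0.001, -0.0015, 0.04, 0, 0, 0],
  [0.001, -0.0015, 0.053, 0, 0, 0],
  [0.001, -0.0015, 0.053, 0, 0, 0],
])

```text
t: 11.0
tool_pos: [0.4407, -0.2345, 0.0129]
orientation: [-2.134, -2.305, 0.0]
force: [-0.7, -0.1, 0.0]
opening: 0.0601
gripper_force: 0.0
```

Emit:
carry_out([
  [0, 0, 0, 0, 0, 0],
  [0, 0, 0, 0, 0, 0],
  [0, 0, 0, 0, 0, 0],
  [0, 0, 0, 0, 0, 0],
  [0, 0, 0, 0, 0, 0],
  [0, 0, 0, 0, 0, 0],
], jaw=200)

```text
t: 11.75
tool_pos: [0.4414, -0.235, 0.0137]
orientation: [2.134, 2.304, 0.0]
force: [-0.5, 0.9, 6.5]
opening: 0.0333
gripper_force: 20.0
```

Emit:
carry_out([
  [0, 0, -0.01, 0, 0, 0],
  [0, 0, -0.03, 0, 0, 0],
  [0, 0, -0.06, 0, 0, 0],
  [0.02, 0.007, -0.08, 0, 0, 0],
  [0.06, 0.02, -0.085, 0, 0, 0],
  [0.11, 0.037, -0.085, 0, 0, 0],
  [0.155, 0.052, -0.085, 0, 0, 0],
  [0.176, 0.059, -0.085, 0, 0, 0],
  [0.176, 0.059, -0.085, 0, 0, 0],
  [0.176, 0.059, -0.085, 0, 0, 0],
])

```text
t: 13.0
tool_pos: [0.486, -0.0553, 0.0982]
orientation: [-2.134, -2.305, 0.001]
force: [1.0, -0.4, -0.2]
opening: 0.0332
gripper_force: 20.0
```

Emit:
carry_out([
  [0.001, 0.001, 0.02, 0, 0, 0],
  [0.001, 0.001, 0.05, 0, 0, 0],
  [0.001, 0.001, 0.066, 0, 0, 0],
  [0.001, 0.001, 0.073, 0, 0, 0],
  [0.001, 0.001, 0.075, 0, 0, 0],
  [0.001, 0.001, 0.075, 0, 0, 0],
  [0.001, 0.001, 0.075, 0, 0, 0],
])

```text
t: 13.88
tool_pos: [0.4879, -0.0538, 0.024]
orientation: [2.134, 2.304, 0.001]
force: [-0.3, 0.1, -1.3]
opening: 0.0335
gripper_force: 20.0
```

Emit:
carry_out([
  [0, 0, 0.001, 0, 0, 0],
  [0, 0, 0.0015, 0, 0, 0],
  [0, 0, 0.0015, 0, 0, 0],
])

```text
t: 14.25
tool_pos: [0.4871, -0.0537, 0.0216]
orientation: [-2.135, -2.305, 0.0]
force: [0.6, 0.0, -0.4]
opening: 0.0334
gripper_force: 20.0
```

Emit:
carry_out([
  [0, 0, 0.0005, 0, 0, 0],
  [0, 0, 0.001, 0, 0, 0],
  [0, 0, 0.001, 0, 0, 0],
])

```text
t: 14.62
tool_pos: [0.4872, -0.0537, 0.0208]
orientation: [-2.135, -2.305, 0.0]
force: [-1.1, 0.2, 2.6]
opening: 0.0333
gripper_force: 20.0
```

Emit:
carry_out([
  [0, 0, 0, 0, 0, 0],
  [0, 0, 0, 0, 0, 0],
  [0, 0, 0, 0, 0, 0],
  [0, 0, 0, 0, 0, 0],
  [0, 0, -0.005, 0, 0, 0],
  [0, 0, -0.02, 0, 0, 0],
  [0, 0, -0.05, 0, 0, 0],
  [0, 0, -0.09, 0, 0, 0],
  [-0.02, 0, -0.12, 0, 0, 0],
  [-0.03, 0, -0.13, 0, 0, 0],
  [-0.03, 0, -0.13, 0, 0, 0],
], jaw=95)

```text
t: 16.0
tool_pos: [0.4899, -0.0842, 0.1513]
orientation: [2.135, 2.303, 0.001]
force: [-0.4, -0.6, -0.6]
opening: 0.058
gripper_force: 0.0
```

```bash
python3 lid.py; python3 - <<'E'
from h import *
s=robot.read_state();print(s['tool_pos'],s['t']); im=robot.read_camera('wrist');c=cam('wrist',s)
for n in('knob','plunger'):
  for o in robot.outline_of('wrist',n)[:2]:
    r=cv2.boundingRect(o['pixels'].astype(np.uint8)); print(n,o['conf'],o['pixel'],r,ray(c,o['pixel'],.078).round(4))
p=proj(c,[[.4768,.055,.082]])[0]; print(p)
save(im,'pics/w4.png',1.2)
E
```

```text
[ 257  152   39   38 1166] [276.  170.4] [ 0.4865 -0.0545  0.038 ] tool delta [ 0.0299 -0.0013  0.1133]
[ 259  212   37   35 1031] [276.8 228.9] [ 0.491  -0.1064  0.038 ] tool delta [-0.0221 -0.0007  0.1133]
[ 0.48988357 -0.08418817  0.15127604]
[ 0.48908781 -0.08357901  0.14999873] 16.05
knob 0.98 [275.5, 15.1] (257, 0, 34, 38) [0.4771 0.0537 0.078 ]
plunger 0.87 [273.9, 16.6] (257, 0, 34, 38) [0.4761 0.0528 0.078 ]
[275.16167092  11.05117624]
```

View pics/w4.png

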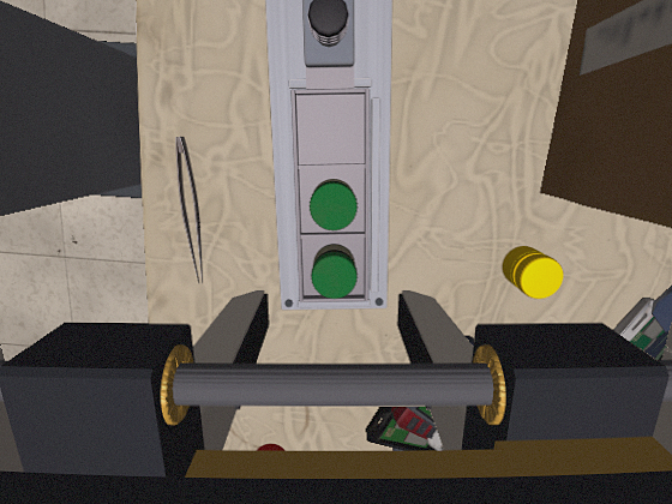

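Both lids show in adjacent cells at (276,170) and (277,229) native, and the knob is at (275,13). The tweezers are untouched, so I'm going over the knob.

Emit:
carry_out([
  [0.03, 0, 0, 0, 0, 0],
  [0.08, -0.001, 0, 0, 0, 0],
  [0.12, -0.002, 0.01, 0, 0, 0],
  [0.139, -0.002, 0.03, 0, 0, 0],
  [0.139, -0.002, 0.04, 0, 0, 0],
  [0.139, -0.002, 0.04, 0, 0, 0],
  [0.139, -0.002, 0.04, 0, 0, 0],
], jaw=110)

```text
t: 17.08
tool_pos: [0.4772, 0.0541, 0.111]
orientation: [2.136, 2.304, 0.0]
force: [-0.9, 0.9, -0.4]
opening: 0.0527
gripper_force: 0.0
```

```bash
python3 - <<'E'
from h import *
s=robot.read_state();print(s['tool_pos'],s['t']); im=robot.read_camera('wrist');c=cam('wrist',s)
for n in('knob','plunger'):
  for o in robot.outline_of('wrist',n)[:2]:
    r=cv2.boundingRect(o['pixels'].astype(np.uint8)); p=ray(c,o['pixel'],.08); print(n,o['conf'],o['pixel'],r,p.round(4),totool(s,p).round(4))
save(im,'pics/w5.png',1.2)
E
```

```text
[0.47717591 0.05407764 0.11103191] 17.075
knob 0.7 [278.9, 230.4] (259, 211, 35, 41) [0.4774 0.0589 0.08  ] [0.0048 0.0005 0.031 ]
knob 0.23 [275.7, 278.1] (244, 238, 68, 139) [0.4778 0.026  0.08  ] [-0.0281 -0.0015  0.031 ]
plunger 0.83 [275.6, 229.3] (259, 211, 34, 41) [0.4752 0.0594 0.08  ] [ 0.0055 -0.0015  0.031 ]
```

View pics/w5.png

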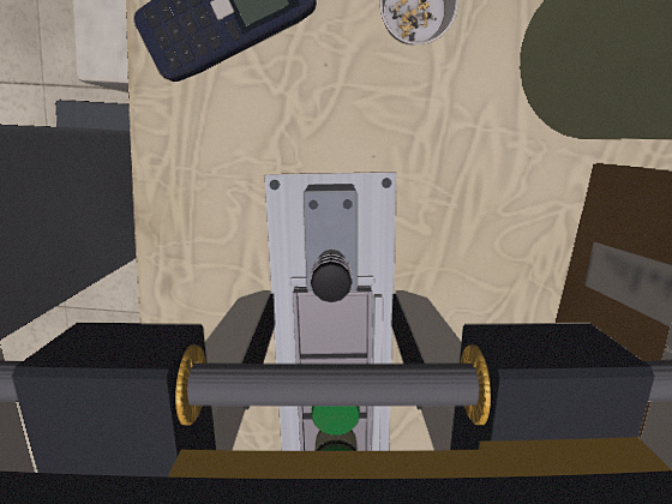

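The knob top is at (276,235) native, midway between the fingers and about 1.5 mm ahead of the TCP. I'm descending and gripping.

Emit:
carry_out([
  [0.001, -0.0005, 0.02, 0, 0, 0],
  [0.0015, -0.0005, 0.04, 0, 0, 0],
  [0.0015, -0.0005, 0.055, 0, 0, 0],
  [0.0015, -0.0005, 0.055, 0, 0, 0],
])

```text
t: 17.73
tool_pos: [0.4753, 0.0561, 0.0546]
orientation: [-2.134, -2.304, 0.002]
force: [0.1, -0.8, 0.2]
opening: 0.0525
gripper_force: 0.0
```

Emit:
carry_out([
  [0, 0, 0, 0, 0, 0],
  [0, 0, 0, 0, 0, 0],
  [0, 0, 0, 0, 0, 0],
  [0, 0, 0, 0, 0, 0],
  [0, 0, 0, 0, 0, 0],
  [0, 0, 0, 0, 0, 0],
  [0, 0, 0, 0, 0, 0],
], jaw=240, force=50)

```text
t: 18.6
tool_pos: [0.4762, 0.0563, 0.0561]
orientation: [-2.135, -2.305, 0.0]
force: [-3.9, -0.4, 6.0]
opening: 0.0211
gripper_force: 50.0
```

Emit:
carry_out([
  [0, 0, -0.002, 0, 0, 0],
  [0, 0, -0.004, 0, 0, 0],
  [0, 0, -0.006, 0, 0, 0],
  [0, 0, -0.008, 0, 0, 0],
  [0, 0, -0.01, 0, 0, 0],
  [0, 0, -0.012, 0, 0, 0],
  [0, 0, -0.014, 0, 0, 0],
  [0, 0, -0.015, 0, 0, 0],
  [0, 0, -0.016, 0, 0, 0],
  [0, 0, -0.016, 0, 0, 0],
])

```text
t: 19.85
tool_pos: [0.476, 0.0563, 0.0715]
orientation: [-2.134, -2.305, 0.001]
force: [2.8, 0.2, -13.5]
opening: 0.0209
gripper_force: 50.0
```

Emit:
carry_out([
  [0, 0, -0.0005, 0, 0, 0],
  [0, 0, -0.001, 0, 0, 0],
  [0, 0, -0.001, 0, 0, 0],
  [0, 0, -0.001, 0, 0, 0],
])

```text
t: 20.35
tool_pos: [0.476, 0.0563, 0.0722]
orientation: [-2.134, -2.305, 0.001]
force: [5.2, -0.7, -18.7]
opening: 0.0211
gripper_force: 50.0
```

Emit:
carry_out([
  [0, 0, 0, 0, 0, 0],
  [0, 0, 0, 0, 0, 0],
  [0, 0, 0, 0, 0, 0],
  [0, 0, 0, 0, 0, 0],
  [0, 0, 0, 0, 0, 0],
  [0, 0, 0, 0, 0, 0],
])

```text
t: 21.1
tool_pos: [0.476, 0.0563, 0.0723]
orientation: [-2.134, -2.305, 0.0]
force: [5.0, -0.4, -18.9]
opening: 0.0212
gripper_force: 50.0
```

```bash
python3 - <<'E'
from h import *
s=robot.read_state();print(s['tool_pos'],s['t'],s['force']); im=robot.read_camera('scene');save(im[120:360,120:460],'pics/s6.png',2.3)
E
```

```text
[0.47598038 0.05629842 0.07226562] 21.1 [  5.0090752   -0.43243716 -18.91203982]
```

View pics/s6.png

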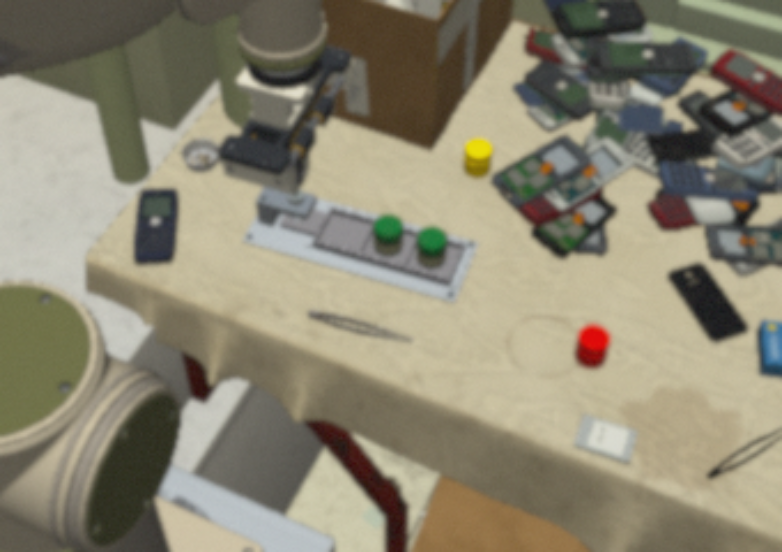

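The crop shows both green jars upright in two cells, at (388,235) and (432,245). The gripper is holding the knob up, and the cup, tweezers and battery are in place.

```bash
python3 -c "
from plant import robot
print(robot.close_job())"
```

```text
the job is handed in; nothing more can be done
None
```

I handed the job in at about 21 s: both green jars stand in their own crate cells, the plunger is held up against its stop, and the crate, cup, tweezers and battery looked in place; the interface returned no verdict.

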